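Close up the jar's travel case

ROBOT

A 6-joint arm with a two-finger parallel gripper is mounted at the origin on the work surface; the furniture and walls round the work are solid. World frame = base frame: x ahead of the robot, y to its left, z up, the work surface at z = 0. Lengths are in mm, angles in rad, forces in N, time in s.
With the tool pointing down it reaches from about 300 to 875 mm from the base axis. Payload 4.2 kg.
Tool frame: the origin (TCP) lies on the centre line of the jaws, within the pads' length; the fingertips stand 14 mm ahead of it and the grasp point (between the pads) lies 5 mm behind it (tips_ahead is the distance from the TCP to the fingertips, in mm); z points along the fingers, y is the line along which they close (so a half turn about z gives the same grasp; the last joint's range is limited). The gripper opens to 85 mm and grips with 20 to 120 N. Pads are 22 mm wide; open, the fingers measure 114 mm over their backs; the gripper's body (76 mm by 85 mm) begins 54 mm behind the grasp point. The pads swing forward as they close: fully open they stand 13 mm farther back than shut.
Start: joints at [-1.211, 0.32, 1.565, -0, 1.257, -0.02], TCP at [213.176, -534.037, 245.338] pointing down, gripper open.
Joint ranges: [-3.11, 3.11], [-0.84, 2.01], [0.21, 2.61], [-1.34, 4.49], [0.05, 2.63], [-2.56, 2.56]. Speed limits (rad/s): [2.57, 2.57, 3.14, 3.14, 3.14, 3.14].

INTERFACE

Orientations are given as a unit quaternion [x, y, z, w].
In Python, from rig import get_state, capture, sign_off, tips_ahead gives the robot as it stands.
- The arm moves only by the tool jog_arm, never from a script. Its argument "motion" is a list of rows, each an object of numbers: "rx", "ry", "rz": the turn, a rotation vector about the tool's x, y, z in degrees; "tx", "ty", "tz": the shift along the tool's x, y, z in mm; "fingers": the finger opening in mm, from 0 to 85.4. In form: [{"rx": .., "ry": .., "rz": .., "tx": .., "ty": .., "tz": .., "fingers": ..}, ...]. A call has 1 to 12 rows; each row shifts and turns the commanded pose from where the row before left it, along the tool's axes as they then stand; what a row does not reach is not made up. A row lasts 1/8 s, in which the tool goes at most 62.5 mm and 10.7 degrees, less where a joint would pass 70% of its speed; a pose out of reach is approached as far as the arm can. A call is refused whole if a number of a shift passes 62.5 or a number of a turn 10.7, either way. A call with a gripper value outside its range is refused whole. The fingers move at their own pace and stop on an object; the grip force is fixed at half the most. Time passes only in rows, so rows that do not move let the fingers close. It gives the time, the measured TCP pose, the force, the opening and the grip force at its end, in the units of the state.
- get_state(): the state, without advancing time (a new reading comes with each control period).
- capture(name): name is "side" or "top" or "wrist"; returns a dict with "pixels" (400x640x3 uint8, red, green, blue), "fx", "fy", "cx", "cy" (pixels), "extrinsics" (4x4, takes a point from world to camera coordinates); the wrist camera has in their place "hand_eye" (4x4, takes a point from camera to tool coordinates, whose origin is the TCP and whose axes are the flange's). Camera axes: x right, y up, looking along -z (the intrinsics and any distortion apply to the point x, -y, -z); pixel columns grow to the right and rows downward; lengths in mm; the calibration is good to about 2 mm. A picture is of the moment at which its call begins: read the wrist's pose just before it. There is no depth.
- sign_off(): hands the job in; it is judged then, once.
The state is a dict: "time": time; "joints": joint angles; "joint_velocities": joint speeds; "tau": joint torques, N m; "tcp_pos": TCP position; "eef_rot": TCP orientation; "force": force on the tool from outside, world axes, zero at the start; "ft_torque": the same for the moment, N m; "gripper_width": opening from 0.0 (shut) to 1.0 (fully open); "grip_force": force on a finger pad.
Only numpy, scipy, OpenCV 4.12 (cv2) and the standard library are available. Lean on these libraries where they do the work, as an engineer would, in place of code of your own. Each camera call takes 0.05 s, during which the arm holds its last target. There are 200 camera calls.

TASK

The clay jar stands ready in its wooden travel case: press the padded cross brace over it down until it is fully seated in its slot, push the sliding lid fully home along its grooves, then push the small bolt all the way across so that the lid is locked. Nothing is to be picked up: the lid stays in its grooves while you push it, and you leave the jar and the loose things lying around the case where they are.

Things in the scene. Friction and masses are not known exactly. Their poses are not given: they have to be found in the camera images.
- case: Fixed plywood case, 230 (x) x 180 (y) x 173 mm high, walls 12 mm; battens outside its long sides reach y = +118 and -110 mm. Origin: centre of underside, on the table; z up, x = the way the lid closes. The lid enters over the -x end wall (158 mm high), in grooves 158 to 166 mm up in the long walls (inner width 156 mm)
- brace (a joint): height (m) of the brace above its seat: 0 = seated, 0.014 to 0.025 at the start. Wooden bar, 28 (case x) x 154 mm (y), across the case over the jar at case x = +35 mm; slides straight down in slots, a tight fit: about 6 N moves it, and it stays where left. Its top is 154 mm above the table when seated, 4 mm below the lid; while proud it is in the lid's way
- brace_top (a point): centre of the brace's flat top face (moves with it)
- lid: Loose plywood lid, 217 x 163 x 6 mm, 0.14 to 0.3 kg, about 2 mm play in the grooves. Starts 110 to 140 mm open, tail out over the case's -x end. Origin on its underside, 158 mm above the table, at case x = 0 when home (against the far wall; negative = open); axes as the case's. Its tail edge is at lid x = -115 mm, its nose at +102 mm
- lid_push (a point): centre of the upright pushing face (looks to -x) of the wooden finger block across the lid's tail, at lid x = -80 mm. Block 144 mm long in y, its other side slopes; the face rises 20 mm from the panel's top (164 mm above the table) and this point is 10 mm up it. Push towards case +x
- bolt (a joint): how far (m) the bolt is drawn back: 0 = fully across, 0.013 to 0.018 at the start. Steel bar, 9 mm, sliding along case y on the batten at the case's -x, +y corner, axis 179 mm above the table. Pushed to case -y it lies over the lid's tail, 3.5 mm behind the finger block; it strikes the block if the lid is not home. About 2 N moves it; it stays where left
- bolt_knob (a point): centre of the 13 mm ball on the bolt's upright finger pin (9 mm thick), 198.5 mm above the table, ball top 205 mm; at case x = -88, y = +88 mm when the bolt is across. The bolt's guides beside it (case y = 80 to 83 and 112 to 115 mm) reach up 186 mm. Push towards case -y
- jar: brown clay jar, 70 mm across, 107 mm high, standing loose in the foam at case x = +35 mm; origin at the centre of its foot. Its mouth ends 3 mm below the seated brace. To be left alone
- cotton_tape: loose roll of white cotton tape lying flat, 66 mm across, 15 mm high, on the table between the robot and the case; to be left alone
- air_blower: loose black rubber air blower with yellow nozzle, 53 x 129 x 53 mm, on the table to the right of the case; to be left alone
- soft_brush: loose soft brush with wooden handle, 204 mm long, 17 mm high, on the table to the left; to be left alone

How it is judged (in metres and radians):
On the way, in this order (a step that is already met when the one before it is completed fails the run):
1. the brace is pressed down into its seat (within 3 mm) (value of joint brace below 0.003 m), for 0.1 s.
2. the lid is pushed home over the seated brace (within 4 mm) (x of lid in the frame of case above -0.004 m and value of joint brace below 0.003 m), for 0.1 s.
3. the bolt is pushed across behind the lid's finger block (within 4 mm) (value of joint bolt below 0.004 m), for 0.1 s.
At the end, for the whole second after the job is handed in: brace within 3 mm of its seat, lid within 4 mm of fully home and lying in its grooves, bolt within 4 mm of fully across, all at rest (all of step 2 and z of lid in the frame of case below 0.163 m and value of joint bolt below 0.004 m and linear speed of lid below 0.01 m/s); the robot touches nothing.
It fails at once if the lid is lifted or tipped out of its grooves (height (world z) of lid above 0.18 m or angle between lid's own z axis and vertical above 0.12 rad).
It fails at once if the jar is moved, tipped or touched hard (distance of jar from where it was at the start of the episode above 0.01 m or angle between jar's own z axis and vertical above 0.15 rad or contact force between the fingers and jar above 2 N).
It fails at once if something lying around the case is moved or lifted (distance of any of cotton_tape, air_blower, soft_brush from where it was at the start of the episode above 0.02 m).
It also fails if it takes over 51 s, if anything falls off the work surface, if the arm or the gripper's body presses on something with over 40 N, if the wrist force passes 120 N, or if a joint passes its speed limit or range.

## Working session

There is one attempt and no reset: what is moved stays moved. The work goes in short steps, Python scripts to look and compute and a tool call to move; the robot and the scene stay as the last step left them, time stands still between calls to the robot, and variables do not carry over. Pictures are saved under pics/ and viewed, at most 10 in all, crops included, and the job is handed in when it is done.

Besides the shell and the picture viewer there is one more tool, called after ">>>" as a command line: name --argument value ..., lists and objects as JSON in quotes. jog_arm: Moves the arm, as the interface text tells. Its arguments: {"type":"object","properties":{"motion":{"type":"array","items":{"type":"object","properties":{"rx":{"type":"number"},"ry":{"type":"number"},"rz":{"type":"number"},"tx":{"type":"number"},"ty":{"type":"number"},"tz":{"type":"number"},"fingers":{"type":"number"}}}}},"required":["motion"]}

```bash
mkdir -p pics; ls
python3 - <<'E'
from rig import *
import cv2
for n in ("top","side"):
    c=capture(n); cv2.imwrite(f"pics/{n}0.png",c["pixels"][:,:,::-1])
    print(n,c["fx"],c["fy"],c["cx"],c["cy"],c["extrinsics"],[k for k in c])
s=get_state();print(s);print(tips_ahead)
E
```

```text
pics
top 398.11741563500146 398.11741563500146 313.65927408994037 202.0211391176416 [[ 2.75133612e-01 -9.61249565e-01 -1.73427016e-02 -5.95327242e+01]
 [ 7.61603255e-01  2.06909929e-01  6.14124387e-01 -4.70947942e+02]
 [-5.86738423e-01 -1.82174519e-01  7.89018674e-01 -9.19309627e+02]
 [ 0.00000000e+00  0.00000000e+00  0.00000000e+00  1.00000000e+00]] ['pixels', 'fx', 'fy', 'cx', 'cy', 'extrinsics']
side 491.59248134877254 491.59248134877254 326.631264428335 196.22293955375943 [[-8.95309215e-01 -4.45361454e-01 -8.63622244e-03  4.77419656e+02]
 [ 3.56036239e-01 -7.27121130e-01  5.86969385e-01 -2.16266141e+02]
 [-2.67693119e-01  5.22444291e-01  8.09563065e-01 -1.15924147e+03]
 [ 0.00000000e+00  0.00000000e+00  0.00000000e+00  1.00000000e+00]] ['pixels', 'fx', 'fy', 'cx', 'cy', 'extrinsics']
{'time': 0.1, 'joints': array([-1.21102068e+00,  3.20216804e-01,  1.56552978e+00,  2.69329557e-05,
        1.25739130e+00, -1.99874080e-02]), 'joint_velocities': array([-0.00053158, -0.00335937, -0.00088313,  0.00077977,  0.00058797,
        0.0012398 ]), 'tau': array([-8.05134405e-04, -4.16407800e+01, -2.34704268e+01, -1.53668320e-04,
        4.90318504e-03,  3.89961428e-06]), 'tcp_pos': array([ 213.02995851, -533.6613907 ,  244.58330687]), 'eef_rot': array([ 9.82027095e-01,  1.88738408e-01, -1.18008912e-04, -7.63654705e-04]), 'force': array([-1.21111603,  0.2298752 ,  0.6277231 ]), 'ft_torque': array([ 0.00939776, -0.04808816,  0.00494991]), 'grip_force': 0.0, 'gripper_width': 0.9989310256332116}
14.0
```

View pics/top0.png

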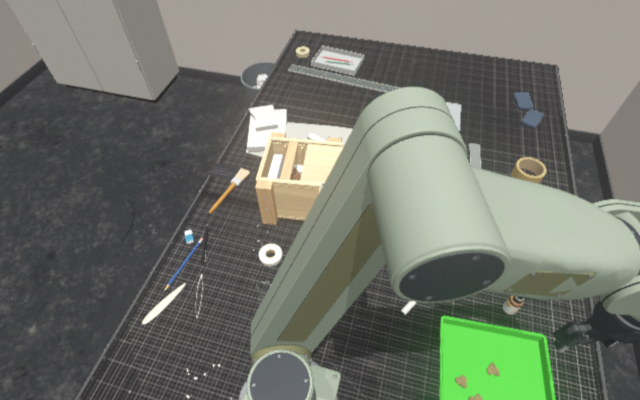

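View pics/side0.png

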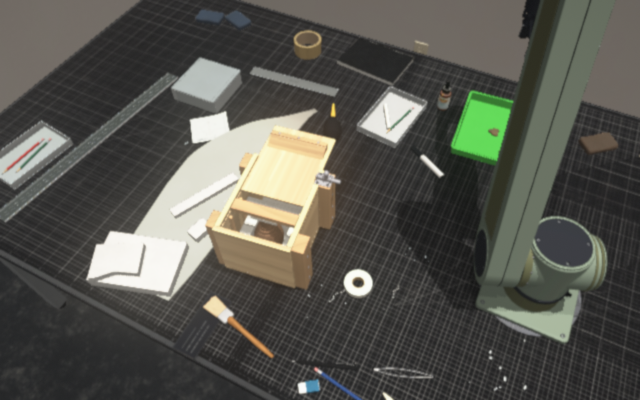

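The top view shows the arm covering part of the case. In the side view the case is clear: lid tail at about (310,140), bolt at (325,180), open +x end at about (260,250), brace at (265,212). I'll zoom in on it.

Run:
```python
import cv2
i=cv2.imread("pics/side0.png")[120:290,195:355]
cv2.imwrite("pics/crop0.png",cv2.resize(i,None,fx=3.5,fy=3.5,interpolation=cv2.INTER_CUBIC))
```

```text
(no output)
```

View pics/crop0.png

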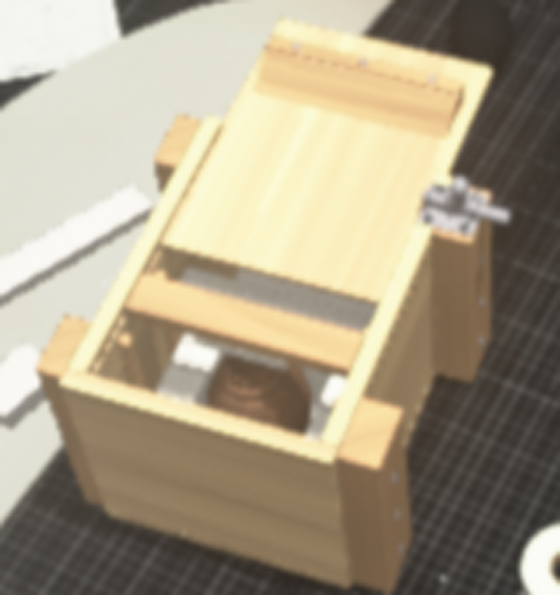

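The crop shows the case's +x end corners at (62,381) and (333,460), with the floor corners below them. The lid nose edge runs (163,245)–(380,302), the tail edge (280,20)–(492,70), and the bolt is at about (460,190). I'll fit the pose.

```bash
cat > h.py <<'E'
import numpy as np
from scipy.optimize import least_squares
SIDE=dict(fx=491.59,cx=326.63,cy=196.22,E=np.array([[-8.95309215e-01,-4.45361454e-01,-8.63622244e-03,4.77419656e+02],[3.56036239e-01,-7.27121130e-01,5.86969385e-01,-2.16266141e+02],[-2.67693119e-01,5.22444291e-01,8.09563065e-01,-1.15924147e+03],[0,0,0,1]]))
def proj(P,C=SIDE):
    q=np.c_[P,np.ones(len(P))]@C["E"].T
    return np.c_[C["cx"]+C["fx"]*q[:,0]/-q[:,2], C["cy"]-C["fx"]*q[:,1]/-q[:,2]]
def unproj(uv,z,C=SIDE):
    d=C["E"][:3,:3].T@np.array([(uv[0]-C["cx"])/C["fx"],-(uv[1]-C["cy"])/C["fx"],-1])
    o=-C["E"][:3,:3].T@C["E"][:3,3]
    return o+d*(z-o[2])/d[2]
def c2w(p,P):
    P=np.atleast_2d(P).astype(float);c,s=np.cos(p[2]),np.sin(p[2])
    return np.c_[p[0]+c*P[:,0]-s*P[:,1],p[1]+s*P[:,0]+c*P[:,1],P[:,2]]
def w2c(p,w):
    c,s=np.cos(p[2]),np.sin(p[2]);d=np.asarray(w)[:2]-p[:2];return np.array([c*d[0]+s*d[1],-s*d[0]+c*d[1]])
E
python3 - <<'E'
from h import *
cr=lambda a:np.array(a)/3.5+[195,120]-0.35
uv=cr([(62,381),(333,460),(107,515),(352,586),(212,118)])
P=np.array([(115,-90,173),(115,90,173),(115,-90,0),(115,90,0),(-115,-90,173.)])
r=least_squares(lambda p:(proj(c2w(p,P))-uv).ravel(),[400,150,1.6],x_scale=[100,100,.5],loss="soft_l1")
p=r.x;print(p,np.degrees(p[2]),r.fun.reshape(-1,2).round(1))
for n,z,q in [("noseL",164,(163,245)),("noseR",164,(380,302)),("tailL",164,(280,20)),("tailR",164,(492,70)),("knob?",198,(460,183)),("brace far L",170,(130,300)),("brace nearR",170,(358,368)),("rod end",179,(508,215))]:
    print(n,w2c(p,unproj(cr(q),z)).round(1))
print("brace_top",c2w(p,(35,0,154)),"bolt",c2w(p,(-88,105,198)),"lidpush home",c2w(p,(-80,0,174)))
np.save("pose.npy",p)
E
```

```text
[600.60683419 141.85498591   1.70851285] 97.89057574003348 [[-0.3  0.1]
 [ 0.3  0.4]
 [ 0.8 -0.4]
 [-0.1  0.6]
 [-0.5 -1.5]]
noseL [ -6.2 -77.7]
noseR [-8.  73.7]
tailL [-219.7  -81.5]
tailR [-221.    80.1]
knob? [-90.8 100.3]
brace far L [ 44.3 -76.9]
brace nearR [46.9 79.6]
rod end [-89.6 133.6]
brace_top [[595.80197746 176.52360792 154.        ]] bolt [[508.68175081  40.27359468 198.        ]] lidpush home [[611.58936386  62.61242132 174.        ]]
```

>>> jog_arm --motion '[{"rz": -9.5, "fingers": 0}, {"rz": -9.5, "fingers": 0}, {"rz": -9.5, "fingers": 0}, {"rz": -9.5, "fingers": 0}, {"rz": -9.5, "fingers": 0}, {"rz": -9.5, "fingers": 0}, {"rz": -9.5, "fingers": 0}, {"rz": -9.5, "fingers": 0}]'

```text
invalid input at $.motion[0]: expected keys rx, ry, rz, tx, ty, tz, fingers
```

>>> jog_arm --motion '[{"tx": 46, "ty": 34, "fingers": 0}, {"tx": 46, "ty": 34, "fingers": 0}, {"tx": 46, "ty": 34, "fingers": 0}, {"tx": 46, "ty": 34, "fingers": 0}, {"tx": 46, "ty": 34, "fingers": 0}, {"tx": 46, "ty": 34, "fingers": 0}, {"tx": 46, "ty": 34, "fingers": 0}, {"tx": 46, "ty": 34, "fingers": 0}, {"tx": 46, "ty": 34, "fingers": 0}, {"tx": 46, "ty": 34, "fingers": 0}, {"tx": 46, "ty": 34, "fingers": 0}, {"fingers": 0}]'

```text
invalid input at $.motion[0]: expected keys rx, ry, rz, tx, ty, tz, fingers
```

```bash
cat > st.py <<'E'
from rig import *
from h import *
from scipy.spatial.transform import Rotation as R
def where():
    s=get_state();p=np.load("pose.npy");M=R.from_quat(s["eef_rot"]).as_matrix()
    print("t",s["time"],"tcp",s["tcp_pos"].round(1),"case",w2c(p,s["tcp_pos"]).round(1),"tipz",round(s["tcp_pos"][2]-14,1),"yawx",np.degrees(np.arctan2(M[1,0],M[0,0])).round(1),"zdir",M[:,2].round(3),"F",s["force"].round(1),"w",s["gripper_width"])
    return s,M
E
python3 - <<'E'
from st import *
import cv2
s,M=where()
c=capture("wrist");print({k:c[k] for k in c if k!="pixels"})
cv2.imwrite("pics/w1.png",c["pixels"][:,:,::-1])
E
```

```text
t 0.1 tcp [ 213.  -533.7  244.6] case [-615.9  476.6] tipz 230.6 yawx 21.8 zdir [-0.001  0.001 -1.   ] F [-1.2  0.2  0.6] w 0.9989310256332116
{'fx': 289.67531368606774, 'fy': 289.67531368606774, 'cx': 324.01088125410536, 'cy': 199.4530807488833, 'hand_eye': array([[-1.82234499e-03,  9.55010669e-01,  2.96565845e-01,
         7.46083071e+01],
       [ 9.99998332e-01,  1.77742641e-03,  4.21089503e-04,
        -4.69122665e-02],
       [-1.24978996e-04,  2.96566118e-01, -9.55012315e-01,
        -1.29307348e+02],
       [ 0.00000000e+00,  0.00000000e+00,  0.00000000e+00,
         1.00000000e+00]])}
```

View pics/w1.png

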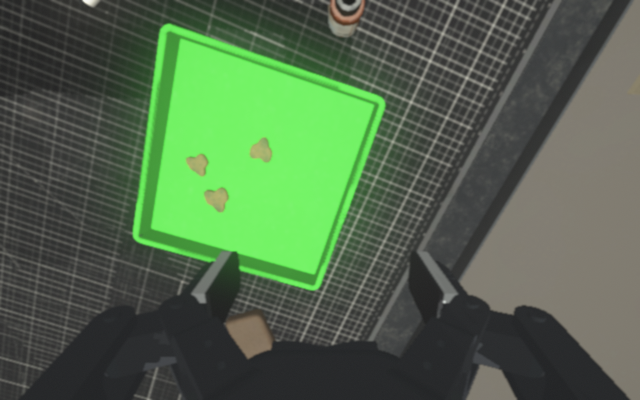

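The moves were refused because every key must be present, so the arm hasn't moved; the picture shows only the green tray. I'll resend with all keys.

>>> jog_arm --motion '[{"rx": 0, "ry": 0, "rz": -9.5, "tx": 0, "ty": 0, "tz": 0, "fingers": 0}, {"rx": 0, "ry": 0, "rz": -9.5, "tx": 0, "ty": 0, "tz": 0, "fingers": 0}, {"rx": 0, "ry": 0, "rz": -9.5, "tx": 0, "ty": 0, "tz": 0, "fingers": 0}, {"rx": 0, "ry": 0, "rz": -9.5, "tx": 0, "ty": 0, "tz": 0, "fingers": 0}, {"rx": 0, "ry": 0, "rz": -9.5, "tx": 0, "ty": 0, "tz": 0, "fingers": 0}, {"rx": 0, "ry": 0, "rz": -9.5, "tx": 0, "ty": 0, "tz": 0, "fingers": 0}, {"rx": 0, "ry": 0, "rz": -9.5, "tx": 0, "ty": 0, "tz": 0, "fingers": 0}, {"rx": 0, "ry": 0, "rz": -9.5, "tx": 0, "ty": 0, "tz": 0, "fingers": 0}]'

```text
time: 1.15
tcp_pos: [213.1, -533.8, 244.9]
eef_rot: [0.656, 0.755, 0.0, -0.0]
force: [-1.0, -0.4, 0.4]
gripper_width: 0.003
grip_force: 0.0
```

>>> jog_arm --motion '[{"rx": 0, "ry": 0, "rz": 0, "tx": 46, "ty": 34, "tz": 0, "fingers": 0}, {"rx": 0, "ry": 0, "rz": 0, "tx": 46, "ty": 34, "tz": 0, "fingers": 0}, {"rx": 0, "ry": 0, "rz": 0, "tx": 46, "ty": 34, "tz": 0, "fingers": 0}, {"rx": 0, "ry": 0, "rz": 0, "tx": 46, "ty": 34, "tz": 0, "fingers": 0}, {"rx": 0, "ry": 0, "rz": 0, "tx": 46, "ty": 34, "tz": 0, "fingers": 0}, {"rx": 0, "ry": 0, "rz": 0, "tx": 46, "ty": 34, "tz": 0, "fingers": 0}, {"rx": 0, "ry": 0, "rz": 0, "tx": 46, "ty": 34, "tz": 0, "fingers": 0}, {"rx": 0, "ry": 0, "rz": 0, "tx": 46, "ty": 34, "tz": 0, "fingers": 0}, {"rx": 0, "ry": 0, "rz": 0, "tx": 46, "ty": 34, "tz": 0, "fingers": 0}, {"rx": 0, "ry": 0, "rz": 0, "tx": 46, "ty": 34, "tz": 0, "fingers": 0}, {"rx": 0, "ry": 0, "rz": 0, "tx": 46, "ty": 34, "tz": 0, "fingers": 0}, {"rx": 0, "ry": 0, "rz": 0, "tx": 46, "ty": 34, "tz": 0, "fingers": 0}]'

```text
time: 2.65
tcp_pos: [543.4, 69.8, 245.1]
eef_rot: [0.658, 0.753, -0.0, 0.0]
force: [0.0, -1.7, -0.0]
gripper_width: -0.001
grip_force: 0.0
```

Run:
```python
from st import *
import cv2
s,M=where()
c=capture("wrist")
cv2.imwrite("pics/w2.png",c["pixels"][:,:,::-1])
H=c["hand_eye"]; T=np.eye(4);T[:3,:3]=M;T[:3,3]=s["tcp_pos"]
np.save("w2E.npy",np.linalg.inv(T@H))
```

```text
t 2.65 tcp [543.4  69.8 245.1] case [-63.5  66.5] tipz 231.1 yawx 97.8 zdir [-0. -0. -1.] F [ 0.  -1.7 -0. ] w -0.0011875374814848483
```

View pics/w2.png

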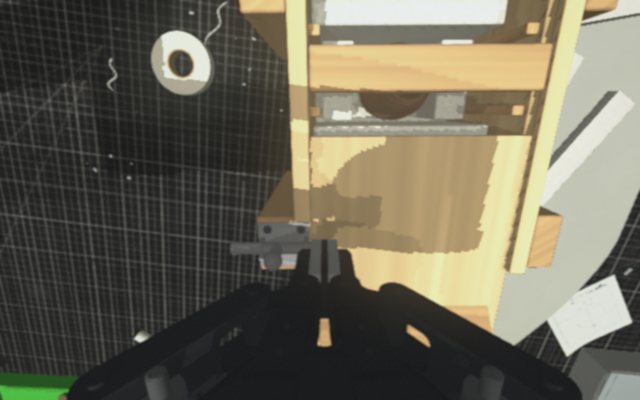

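The wrist view shows the brace spanning (309..550, 44..90), the lid nose at row 135, the left (+y) wall's outer edge at about (289,60), the right wall's at (572,60), and the bolt knob near (272,255). I'll cross-check these against the pose.

Run:
```python
from h import *
C=dict(fx=289.675,cx=324.01,cy=199.45,E=np.load("w2E.npy"));p=np.load("pose.npy")
for n,z,q in [("+y wall out",173,(289,60)),("+y wall out2",173,(292,200)),("-y wall out a",173,(580,12)),("-y wall b",173,(528,270)),("brace far L",172,(309,43)),("brace far R",172,(553,43)),("brace near R",172,(548,89)),("brace near L",172,(309,91)),("noseL",164,(310,136)),("noseR",164,(530,136)),("knob",198.5,(272,258)),("knob at ctr",198.5,(272,252)),("-y wall end",173,(512,272))]:
    print(n,w2c(p,unproj(q,z,C)).round(1))
```

```text
+y wall out [42.  89.6]
+y wall out2 [-50.9  91.1]
-y wall out a [ 67.8 -87.8]
-y wall b [-109.4  -92.8]
brace far L [51.8 76.8]
brace far R [ 51.2 -76.1]
brace near R [ 24.2 -79.1]
brace near L [23.6 77.3]
noseL [-6.  77.6]
noseR [ -6.6 -79.1]
knob [-84.1 103.2]
knob at ctr [-79.6 102.9]
-y wall end [-111.2  -80.5]
```

The wrist measurements agree with the fit to about 2 mm. Next I'll move over the brace centre.

>>> jog_arm --motion '[{"rx": 0, "ry": 0, "rz": 0, "tx": 50, "ty": 33, "tz": 0, "fingers": 0}, {"rx": 0, "ry": 0, "rz": 0, "tx": 50, "ty": 33, "tz": 0, "fingers": 0}, {"rx": 0, "ry": 0, "rz": 0, "tx": 0, "ty": 0, "tz": 0, "fingers": 0}, {"rx": 0, "ry": 0, "rz": 0, "tx": 0, "ty": 0, "tz": 0, "fingers": 0}]'

```text
time: 3.2
tcp_pos: [594.2, 175.5, 244.6]
eef_rot: [0.657, 0.753, -0.001, -0.0]
force: [-0.7, 0.2, -0.3]
gripper_width: 0.001
grip_force: 0.0
```

```bash
python3 -c "
from st import *
where()"
```

```text
t 3.2 tcp [594.2 175.5 244.6] case [34.2  1.7] tipz 230.6 yawx 97.8 zdir [-0.002 -0.001 -1.   ] F [-0.7  0.2 -0.3] w 0.0013340468466993057
```

>>> jog_arm --motion '[{"rx": 0, "ry": 0, "rz": 0, "tx": 2, "ty": 0, "tz": 24, "fingers": 0}, {"rx": 0, "ry": 0, "rz": 0, "tx": 0, "ty": 2, "tz": 22, "fingers": 0}, {"rx": 0, "ry": 0, "rz": 0, "tx": 0, "ty": 0, "tz": 4, "fingers": 0}, {"rx": 0, "ry": 0, "rz": 0, "tx": 0, "ty": 0, "tz": 4, "fingers": 0}, {"rx": 0, "ry": 0, "rz": 0, "tx": 0, "ty": 0, "tz": 4, "fingers": 0}, {"rx": 0, "ry": 0, "rz": 0, "tx": 0, "ty": 0, "tz": 4, "fingers": 0}, {"rx": 0, "ry": 0, "rz": 0, "tx": 0, "ty": 0, "tz": 4, "fingers": 0}, {"rx": 0, "ry": 0, "rz": 0, "tx": 0, "ty": 0, "tz": 0, "fingers": 0}]'

```text
time: 4.2
tcp_pos: [596.8, 178.1, 180.0]
eef_rot: [0.658, 0.753, 0.0, 0.001]
force: [-0.1, -1.0, 3.9]
gripper_width: 0.001
grip_force: 1.8
```

>>> jog_arm --motion '[{"rx": 0, "ry": 0, "rz": 0, "tx": 0, "ty": 0, "tz": 4, "fingers": 0}, {"rx": 0, "ry": 0, "rz": 0, "tx": 0, "ty": 0, "tz": 4, "fingers": 0}, {"rx": 0, "ry": 0, "rz": 0, "tx": 0, "ty": 0, "tz": 3, "fingers": 0}, {"rx": 0, "ry": 0, "rz": 0, "tx": 0, "ty": 0, "tz": 1, "fingers": 0}, {"rx": 0, "ry": 0, "rz": 0, "tx": 0, "ty": 0, "tz": 0, "fingers": 0}]'

```text
time: 4.82
tcp_pos: [596.9, 178.1, 168.1]
eef_rot: [0.658, 0.753, 0.0, 0.001]
force: [-0.9, -0.9, 5.0]
gripper_width: 0.0
grip_force: 2.6
```

Tip is at 154.1 mm with no sign of the stop yet, so I'll press a little further.

>>> jog_arm --motion '[{"rx": 0, "ry": 0, "rz": 0, "tx": 0, "ty": 0, "tz": 1, "fingers": 0}, {"rx": 0, "ry": 0, "rz": 0, "tx": 0, "ty": 0, "tz": 0, "fingers": 0}]'

```text
time: 5.08
tcp_pos: [596.9, 178.1, 168.0]
eef_rot: [0.658, 0.753, 0.001, 0.001]
force: [-2.5, -2.2, 9.4]
gripper_width: 0.006
grip_force: 4.8
```

>>> jog_arm --motion '[{"rx": 0, "ry": 0, "rz": 0, "tx": 0, "ty": 0, "tz": 1, "fingers": 0}, {"rx": 0, "ry": 0, "rz": 0, "tx": 0, "ty": 0, "tz": 0, "fingers": 0}, {"rx": 0, "ry": 0, "rz": 0, "tx": 0, "ty": 0, "tz": -40, "fingers": 0}, {"rx": 0, "ry": 0, "rz": 0, "tx": 0, "ty": 0, "tz": -38, "fingers": 0}, {"rx": 0, "ry": 0, "rz": 0, "tx": -50, "ty": 0, "tz": 0, "fingers": 0}, {"rx": 0, "ry": 0, "rz": 0, "tx": -50, "ty": 0, "tz": 0, "fingers": 0}, {"rx": 0, "ry": 0, "rz": 0, "tx": -50, "ty": 0, "tz": 0, "fingers": 0}, {"rx": 0, "ry": 0, "rz": 0, "tx": -50, "ty": 0, "tz": 0, "fingers": 0}, {"rx": 0, "ry": 0, "rz": 0, "tx": -52, "ty": 0, "tz": 0, "fingers": 0}, {"rx": 0, "ry": 0, "rz": 0, "tx": 0, "ty": 0, "tz": 0, "fingers": 0}, {"rx": 0, "ry": 0, "rz": 0, "tx": 0, "ty": 0, "tz": 0, "fingers": 0}]'

```text
time: 6.45
tcp_pos: [630.4, -71.0, 242.8]
eef_rot: [0.658, 0.753, 0.0, -0.001]
force: [-0.7, -0.4, -0.2]
gripper_width: -0.001
grip_force: 0.0
```

Run:
```python
from st import *
import cv2
where()
c=capture("side");i=c["pixels"][100:290,195:365,::-1]
cv2.imwrite("pics/side1.png",cv2.resize(i,None,fx=3.1,fy=3.1,interpolation=cv2.INTER_CUBIC))
```

```text
t 6.45 tcp [630.4 -71.  242.8] case [-214.9   -0.3] tipz 228.8 yawx 97.7 zdir [-0.001  0.001 -1.   ] F [-0.7 -0.4 -0.2] w -0.0012475450259615967
```

View pics/side1.png

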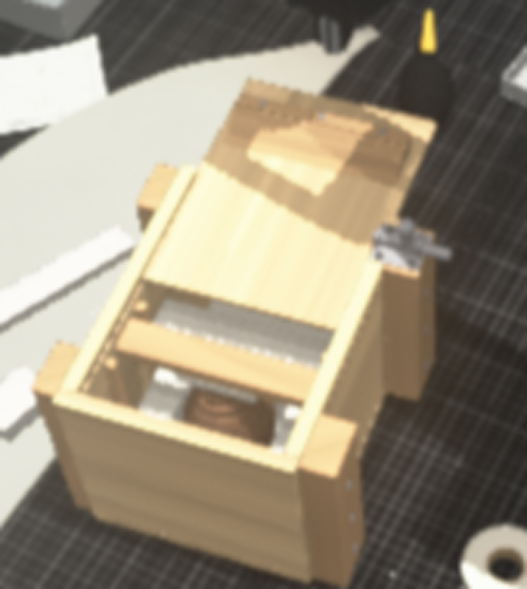

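The picture shows the brace now sunk well below the wall tops, and the fingertips above and behind the finger block. I'll lower behind the block and push.

>>> jog_arm --motion '[{"rx": 0, "ry": 0, "rz": 0, "tx": 0, "ty": 0, "tz": 30, "fingers": 0}, {"rx": 0, "ry": 0, "rz": 0, "tx": 0, "ty": 0, "tz": 28, "fingers": 0}, {"rx": 0, "ry": 0, "rz": 0, "tx": 0, "ty": 0, "tz": 0, "fingers": 0}, {"rx": 0, "ry": 0, "rz": 0, "tx": 8, "ty": 0, "tz": 0, "fingers": 0}, {"rx": 0, "ry": 0, "rz": 0, "tx": 8, "ty": 0, "tz": 0, "fingers": 0}, {"rx": 0, "ry": 0, "rz": 0, "tx": 8, "ty": 0, "tz": 0, "fingers": 0}, {"rx": 0, "ry": 0, "rz": 0, "tx": 8, "ty": 0, "tz": 0, "fingers": 0}, {"rx": 0, "ry": 0, "rz": 0, "tx": 8, "ty": 0, "tz": 0, "fingers": 0}, {"rx": 0, "ry": 0, "rz": 0, "tx": 0, "ty": 0, "tz": 0, "fingers": 0}]'

```text
time: 7.62
tcp_pos: [624.6, -30.6, 184.9]
eef_rot: [0.657, 0.754, 0.0, -0.001]
force: [0.5, -0.5, 0.2]
gripper_width: 0.002
grip_force: 0.0
```

>>> jog_arm --motion '[{"rx": 0, "ry": 0, "rz": 0, "tx": 8, "ty": 0, "tz": 0, "fingers": 0}, {"rx": 0, "ry": 0, "rz": 0, "tx": 8, "ty": 0, "tz": 0, "fingers": 0}, {"rx": 0, "ry": 0, "rz": 0, "tx": 8, "ty": 0, "tz": 0, "fingers": 0}, {"rx": 0, "ry": 0, "rz": 0, "tx": 8, "ty": 0, "tz": 0, "fingers": 0}, {"rx": 0, "ry": 0, "rz": 0, "tx": 8, "ty": 0, "tz": 0, "fingers": 0}, {"rx": 0, "ry": 0, "rz": 0, "tx": 8, "ty": 0, "tz": 0, "fingers": 0}, {"rx": 0, "ry": 0, "rz": 0, "tx": 8, "ty": 0, "tz": 0, "fingers": 0}, {"rx": 0, "ry": 0, "rz": 0, "tx": 8, "ty": 0, "tz": 0, "fingers": 0}, {"rx": 0, "ry": 0, "rz": 0, "tx": 6, "ty": 0, "tz": 0, "fingers": 0}]'

```text
time: 8.75
tcp_pos: [615.6, 38.1, 185.3]
eef_rot: [0.658, 0.753, -0.0, 0.0]
force: [0.4, -0.8, -0.2]
gripper_width: 0.001
grip_force: 0.5
```

Run:
```python
from st import *
import cv2
where()
c=capture("side");i=c["pixels"][100:290,195:365,::-1]
cv2.imwrite("pics/side2.png",cv2.resize(i,None,fx=3.1,fy=3.1,interpolation=cv2.INTER_CUBIC))
```

```text
t 8.75 tcp [615.6  38.1 185.3] case [-104.8   -0.6] tipz 171.3 yawx 97.8 zdir [-0. -0. -1.] F [ 0.4 -0.8 -0.2] w 0.0007224773014794004
```

View pics/side2.png

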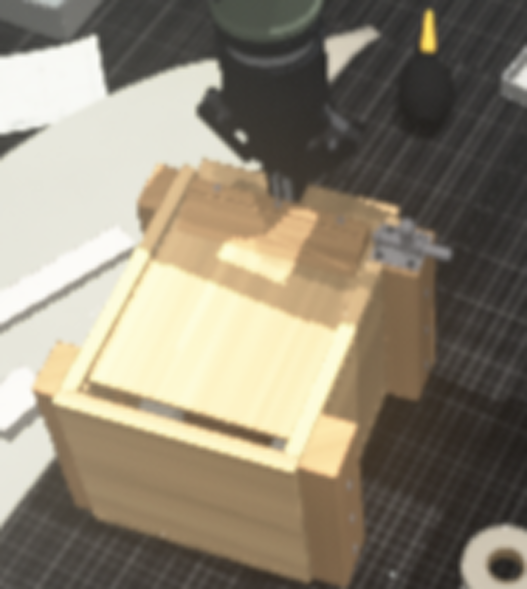

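The lid has passed over the seated brace, with a small gap left at the far wall (nose near row 400, wall at 420). I'll push on until it meets the wall.

>>> jog_arm --motion '[{"rx": 0, "ry": 0, "rz": 0, "tx": 5, "ty": 0, "tz": 0, "fingers": 0}, {"rx": 0, "ry": 0, "rz": 0, "tx": 4, "ty": 0, "tz": 0, "fingers": 0}, {"rx": 0, "ry": 0, "rz": 0, "tx": 3, "ty": 0, "tz": 0, "fingers": 0}, {"rx": 0, "ry": 0, "rz": 0, "tx": 0, "ty": 0, "tz": 0, "fingers": 0}]'

```text
time: 9.3
tcp_pos: [614.1, 49.8, 185.4]
eef_rot: [0.658, 0.753, 0.0, -0.0]
force: [0.3, 0.1, -0.2]
gripper_width: 0.001
grip_force: 0.0
```

>>> jog_arm --motion '[{"rx": 0, "ry": 0, "rz": 0, "tx": 2, "ty": 0, "tz": 0, "fingers": 0}, {"rx": 0, "ry": 0, "rz": 0, "tx": 2, "ty": 0, "tz": 0, "fingers": 0}, {"rx": 0, "ry": 0, "rz": 0, "tx": 1, "ty": 0, "tz": 0, "fingers": 0}, {"rx": 0, "ry": 0, "rz": 0, "tx": 0, "ty": 0, "tz": 0, "fingers": 0}]'

```text
time: 9.8
tcp_pos: [613.4, 54.5, 185.3]
eef_rot: [0.658, 0.753, 0.0, 0.0]
force: [-0.0, -0.3, -0.1]
gripper_width: -0.001
grip_force: 0.5
```

>>> jog_arm --motion '[{"rx": 0, "ry": 0, "rz": 0, "tx": 2, "ty": 0, "tz": 0, "fingers": 0}, {"rx": 0, "ry": 0, "rz": 0, "tx": 2, "ty": 0, "tz": 0, "fingers": 0}, {"rx": 0, "ry": 0, "rz": 0, "tx": 0, "ty": 0, "tz": 0, "fingers": 0}]'

```text
time: 10.18
tcp_pos: [614.8, 55.6, 185.7]
eef_rot: [0.657, 0.754, -0.001, 0.004]
force: [4.3, -9.8, -1.0]
gripper_width: -0.002
grip_force: 5.1
```

Run:
```python
from st import *
import cv2
where()
c=capture("side");i=c["pixels"][130:270,195:345,::-1]
cv2.imwrite("pics/side3.png",cv2.resize(i,None,fx=4,fy=4,interpolation=cv2.INTER_CUBIC))
```

```text
t 10.175 tcp [614.8  55.6 185.7] case [-87.4  -2.2] tipz 171.7 yawx 97.8 zdir [ 0.005 -0.006 -1.   ] F [ 4.3 -9.8 -1. ] w -0.0020307142786638987
```

View pics/side3.png

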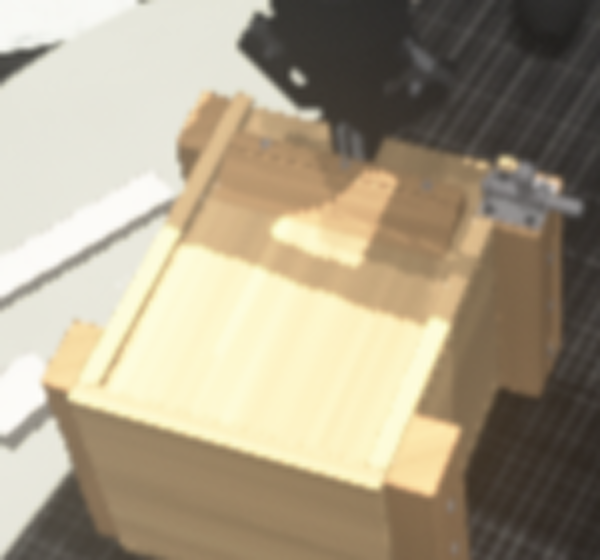

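The lid nose is now flush against the far wall and the force rose to about 10 N. I'll press once more, retreat, and go over beyond the bolt knob.

>>> jog_arm --motion '[{"rx": 0, "ry": 0, "rz": 0, "tx": 2, "ty": 0, "tz": 0, "fingers": 0}, {"rx": 0, "ry": 0, "rz": 0, "tx": 0, "ty": 0, "tz": 0, "fingers": 0}, {"rx": 0, "ry": 0, "rz": 0, "tx": -15, "ty": 0, "tz": 0, "fingers": 0}, {"rx": 0, "ry": 0, "rz": 0, "tx": 0, "ty": 0, "tz": -30, "fingers": 0}, {"rx": 0, "ry": 0, "rz": 0, "tx": 0, "ty": 0, "tz": -30, "fingers": 0}, {"rx": 0, "ry": 0, "rz": 0, "tx": 3, "ty": -48, "tz": 0, "fingers": 0}, {"rx": 0, "ry": 0, "rz": 0, "tx": 4, "ty": -48, "tz": 0, "fingers": 0}, {"rx": 0, "ry": 0, "rz": 0, "tx": 3, "ty": -46, "tz": 0, "fingers": 0}, {"rx": 0, "ry": 0, "rz": 0, "tx": 0, "ty": 0, "tz": 0, "fingers": 0}, {"rx": 0, "ry": 0, "rz": 0, "tx": 0, "ty": 0, "tz": 0, "fingers": 0}]'

```text
time: 11.48
tcp_pos: [473.3, 36.5, 245.8]
eef_rot: [0.658, 0.753, 0.001, 0.0]
force: [-0.3, 0.4, 0.1]
gripper_width: -0.0
grip_force: 0.0
```

Run:
```python
from st import *
import cv2
s,M=where()
c=capture("side");cv2.imwrite("pics/side4.png",cv2.resize(c["pixels"][130:230,250:400,::-1],None,fx=5,fy=5,interpolation=cv2.INTER_CUBIC))
```

```text
t 11.475 tcp [473.3  36.5 245.8] case [-86.9 140.6] tipz 231.8 yawx 97.8 zdir [ 0.002  0.001 -1.   ] F [-0.3  0.4  0.1] w -0.00028874103989700515
```

View pics/side4.png

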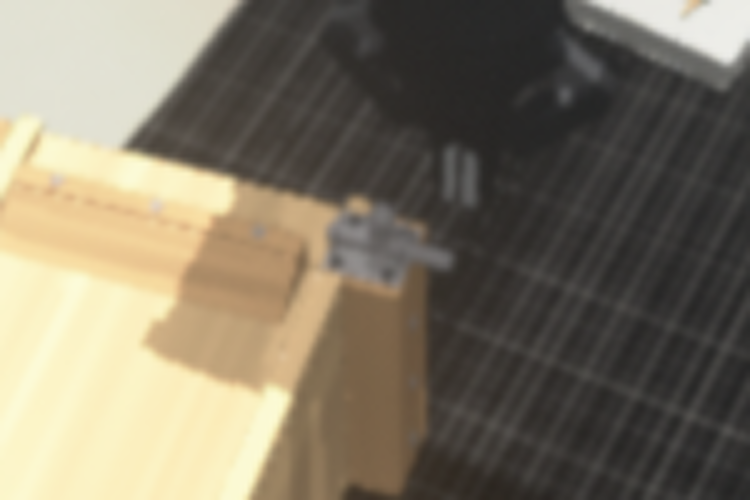

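The knob is at about (382,212) in the crop, matching case x ≈ -88, and the fingers are clear on its +y side. I'll lower and push to -y.

>>> jog_arm --motion '[{"rx": 0, "ry": 0, "rz": 0, "tx": -1, "ty": 0, "tz": 21, "fingers": 0}, {"rx": 0, "ry": 0, "rz": 0, "tx": 0, "ty": 0, "tz": 20, "fingers": 0}, {"rx": 0, "ry": 0, "rz": 0, "tx": 0, "ty": 0, "tz": 0, "fingers": 0}, {"rx": 0, "ry": 0, "rz": 0, "tx": 0, "ty": 5, "tz": 0, "fingers": 0}, {"rx": 0, "ry": 0, "rz": 0, "tx": 0, "ty": 5, "tz": 0, "fingers": 0}, {"rx": 0, "ry": 0, "rz": 0, "tx": 0, "ty": 5, "tz": 0, "fingers": 0}, {"rx": 0, "ry": 0, "rz": 0, "tx": 0, "ty": 5, "tz": 0, "fingers": 0}, {"rx": 0, "ry": 0, "rz": 0, "tx": 0, "ty": 5, "tz": 0, "fingers": 0}, {"rx": 0, "ry": 0, "rz": 0, "tx": 0, "ty": 5, "tz": 0, "fingers": 0}, {"rx": 0, "ry": 0, "rz": 0, "tx": 0, "ty": 0, "tz": 0, "fingers": 0}]'

```text
time: 12.78
tcp_pos: [502.9, 39.3, 204.4]
eef_rot: [0.658, 0.753, 0.0, 0.0]
force: [-1.0, -0.3, 1.0]
gripper_width: 0.002
grip_force: 0.4
```

```bash
python3 -c "
from st import *
where()"
```

```text
t 12.775 tcp [502.9  39.3 204.4] case [-88.1 110.9] tipz 190.4 yawx 97.8 zdir [ 0.001  0.    -1.   ] F [-1.  -0.3  1. ] w 0.0022532262840122574
```

>>> jog_arm --motion '[{"rx": 0, "ry": 0, "rz": 0, "tx": 0, "ty": 2, "tz": 0, "fingers": 0}, {"rx": 0, "ry": 0, "rz": 0, "tx": 0, "ty": 2, "tz": 0, "fingers": 0}, {"rx": 0, "ry": 0, "rz": 0, "tx": 0, "ty": 0, "tz": 0, "fingers": 0}]'

```text
time: 13.15
tcp_pos: [506.5, 39.9, 204.3]
eef_rot: [0.658, 0.753, 0.0, 0.0]
force: [-1.0, -0.4, 0.9]
gripper_width: 0.002
grip_force: 1.0
```

>>> jog_arm --motion '[{"rx": 0, "ry": 0, "rz": 0, "tx": 0, "ty": 2, "tz": 0, "fingers": 0}, {"rx": 0, "ry": 0, "rz": 0, "tx": 0, "ty": 2, "tz": 0, "fingers": 0}, {"rx": 0, "ry": 0, "rz": 0, "tx": 0, "ty": 0, "tz": 0, "fingers": 0}]'

```text
time: 13.52
tcp_pos: [508.4, 40.1, 204.1]
eef_rot: [0.658, 0.753, -0.002, -0.002]
force: [-7.1, -0.5, 6.2]
gripper_width: -0.002
grip_force: 4.3
```

The bolt has reached its stop (force 7 N). I'll give it one more nudge, then retreat and look.

>>> jog_arm --motion '[{"rx": 0, "ry": 0, "rz": 0, "tx": 0, "ty": 2, "tz": 0, "fingers": 0}, {"rx": 0, "ry": 0, "rz": 0, "tx": 0, "ty": 0, "tz": 0, "fingers": 0}, {"rx": 0, "ry": 0, "rz": 0, "tx": 0, "ty": -20, "tz": 0, "fingers": 0}, {"rx": 0, "ry": 0, "rz": 0, "tx": 0, "ty": -20, "tz": 0, "fingers": 0}, {"rx": 0, "ry": 0, "rz": 0, "tx": 0, "ty": 0, "tz": -40, "fingers": 0}, {"rx": 0, "ry": 0, "rz": 0, "tx": -30, "ty": 0, "tz": -40, "fingers": 0}, {"rx": 0, "ry": 0, "rz": 0, "tx": -40, "ty": 0, "tz": -20, "fingers": 0}, {"rx": 0, "ry": 0, "rz": 0, "tx": 0, "ty": 0, "tz": 0, "fingers": 0}, {"rx": 0, "ry": 0, "rz": 0, "tx": 0, "ty": 0, "tz": 0, "fingers": 0}]'

```text
time: 14.65
tcp_pos: [482.1, -33.8, 303.6]
eef_rot: [0.658, 0.753, 0.0, -0.0]
force: [-0.4, -0.2, -0.2]
gripper_width: 0.0
grip_force: 0.0
```

Run:
```python
from st import *
import cv2
s,M=where()
c=capture("side");cv2.imwrite("pics/side5.png",cv2.resize(c["pixels"][135:275,200:360,::-1],None,fx=4.2,fy=4.2,interpolation=cv2.INTER_CUBIC))
```

```text
t 14.65 tcp [482.1 -33.8 303.6] case [-157.7  141.5] tipz 289.6 yawx 97.7 zdir [-0.     0.001 -1.   ] F [-0.4 -0.2 -0.2] w 0.00022555560900841475
```

View pics/side5.png

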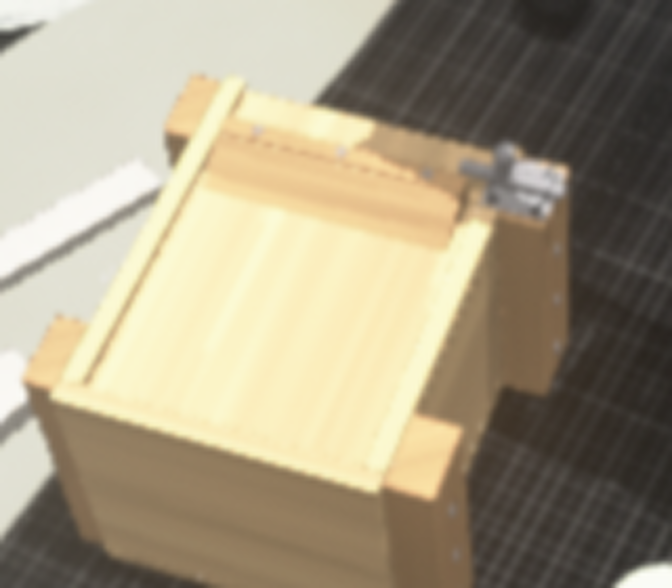

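The lid is flush with the far wall. The bolt bar now reaches over the tail at (470,168), and the knob has moved about 14 mm to (505,152). The robot is clear, so I'll hand in.

```bash
python3 -c "
from rig import *
print(sign_off())"
```

```text
the job is handed in; nothing more can be done
None
```

The brace is seated, the lid is fully home and the bolt is across behind the finger block; each was pushed until it met its stop. The last picture shows the lid and bolt in place with the arm clear, and the job is handed in, though `sign_off` returned no verdict.

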